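Refill the roll-feed ramp with the bottle that rolls

ROBOT

A 6-joint arm with a two-finger parallel gripper is mounted at the origin on the work surface. World frame = base frame: x ahead of the robot, y to its left, z up, the work surface at z = 0. Lengths are in mm, angles in rad, forces in N, time in s.
With the tool pointing down it reaches from about 425 to 950 mm from the base axis. Payload 3.5 kg.
Tool frame: the origin (TCP) lies on the centre line of the jaws, within the pads' length; the fingertips stand 22 mm ahead of it and the grasp point (between the pads) lies 3 mm ahead of it; z points along the fingers, y is the direction in which the jaws open and shut (so a half turn about z gives the same grasp; the last joint's range is limited). The gripper opens to 85 mm and grips with 20 to 120 N. Pads are 22 mm wide; open, the fingers measure 114 mm over their backs; the gripper's body (76 mm by 85 mm) begins 54 mm behind the grasp point. The pads swing forward as they close: fully open they stand 13 mm farther back than shut.
Start: joints at [1.035, 0.286, 1.577, -0, 1.279, -0.15], TCP at [253.966, 625.386, 253.325] pointing down, gripper open.
Joint ranges: [-2.77, 2.77], [-0.9, 2.22], [0.21, 2.48], [-1.53, 4.67], [0.24, 2.81], [-2.84, 2.84]. Speed limits (rad/s): [2.79, 2.79, 3.14, 3.14, 3.14, 3.14].

INTERFACE

Orientations are given as [roll, pitch, yaw] about the fixed x, y, z axes, in that order (R = Rz(yaw) Ry(pitch) Rx(roll)).
In Python, from plant import arm gives the robot as it stands.
- The arm moves only by the shell command python3 -m crank 'ROWS' [OPENING] [FORCE]. ROWS is JSON, one flat list of numbers, 6 for each row, row after row: the shift along the tool's x, y, z in mm, then the turn, a rotation vector about the tool's x, y, z in degrees. In form: [dx, dy, dz, wx, wy, wz, dx, dy, dz, wx, wy, wz, ...]. A call has exactly 8 rows; each row is the pose to reach, as a shift and turn from the pose commanded when the call began, along the tool's axes at that moment; what a row does not reach only later rows make up. A row lasts 1/8 s, in which the tool goes at most 62.5 mm and 10.7 degrees, less where a joint would pass 70% of its speed; a pose out of reach is approached as far as the arm can. A call with a gripper value outside its range is refused whole. OPENING is the gripper command: -1 is shut, 1 is fully open, values between are in proportion, set as the call begins (- or left out, the last holds). The fingers move at their own pace and stop on an object; FORCE is the grip in N (left out, the last holds). Time passes only in rows, so rows that repeat a pose let the fingers close, or fill a call up. It gives the time, the measured TCP pose, the force and the opening at its end, in the units of the state.
- arm.sense(): the state, without advancing time (a new reading comes with each control period).
- arm.get_image(name): name is "scene" or "top" or "wrist"; returns (picture, depth): 400x640x3 uint8, red, green, blue; 400x640 float32, mm along the optical axis (not along the pixel's ray), 0 where there is no reading.
- arm.camera_model(name): a dict with "vertical_fov" (degrees; the focal length in pixels is half the picture's height over the tangent of half this angle, whatever the lens; pixels are square), "cx", "cy" (the principal point, pixels), "R" (3x3) and "t" (3): a world point X has camera coordinates R X + t. Camera axes: x right, y down, z forward; pixel columns grow to the right and rows downward; lengths in mm; the calibration is good to about 2 mm. A picture is of the moment at which its call begins: read the wrist's pose just before it. camera_model takes no time and is no camera call; for the wrist camera it gives the pose at the moment of the call.
- arm.sign_off(): hands the job in, once; it reports no verdict.
Trained networks look in the newest picture that a camera, given by its name, has taken for a name from the list of things; names that differ only in an ending like _2 or _b are one class to them, and where a whole thing is asked for, a point or a joint stands for the part that bears it (a point fixed in the world has none). Each returns a list of dicts, best first, with "conf" (0 to 1); they miss things now and then, are a little off and sometimes report something else, mostly with a low value. They report only what shows in the picture. A call takes as long as a camera call. They do not tell look-alikes from the thing itself.
- arm.outline_of(target, camera): "mask" (400x640 bool, what is visible of it) and "at" ([column, row] in pixels, amid what is visible of it).
The state is a dict: "t": time; "joint_pos": joint angles; "joint_velocities": joint speeds; "joint_torque": joint torques, N m; "tcp_pos": TCP position; "orientation": TCP orientation; "force": force on the tool from outside, world axes, zero at the start; "wrist_torque": the same for the moment, N m; "finger_gap": finger opening in mm.
Only numpy, scipy, OpenCV 4.12 (cv2) and the standard library are available. Lean on these libraries where they do the work, as an engineer would, in place of code of your own. Each camera call takes 0.05 s, during which the arm holds its last target.

TASK

Sort the two brown toiletry bottles lying on the counter by whether they roll. Lay the round one across the upper half of the sloping ramp and let it go there, so that it rolls all the way down by itself and comes to rest against the stop wall at the foot. The six-sided one would not roll: put it lying in the open grey box.

Things in the scene. Friction and masses are not known exactly. Their poses are not given: they have to be found in the camera images.
- round_bottle: Brown round bottle, small black cap, lying on its side on the counter; rolls freely. 36 mm diameter, 92 mm long: cylinder x = -46 to +28 mm, then the cap, 24 mm diameter, to +46. Origin on its axis at mid-length, 18 mm above the counter; x axis along the bottle to the cap. About 80 g (55 to 110).
- hex_bottle: Brown six-sided bottle, small round black cap, lying on a flat; does not roll. 34 mm across flats, 39 across corners (two long edges level with the axis, left and right), 114 mm long: hexagon x = -57 to +39 mm, then the cap, 24 mm diameter, to +57. Origin on its axis at mid-length, 17 mm above the counter; x axis along the bottle to the cap. About 90 g (60 to 125).
- ramp: Fixed grey ramp, 260 mm long (x), 156 wide (y). Origin on the counter under its middle, z up, x downhill. Flat surface, 12 degrees steep, height 45 mm - 0.213 x: 73 at the open top edge, 17 at the foot. 144 mm wide between side guides 12 mm high (32 mm high for the last 70 mm); stop wall's inner face at x = +124, top at z = 56. The round bottle rests there at x about 106, z 41.
- box_in (a point): Centre of the inner floor of the fixed open grey box, 5 mm above the counter. The box is 190 mm long (x) and 150 mm wide (y) outside, 45 mm high, walls and floor 5 mm thick; this point's axes are along the box, z up.
Things that resemble listed ones, but are neither listed nor needed, are in the scene too. Leave any purple or turquoise look-alike of the hex_bottle alone. What is shaped like the round_bottle but yellow is not meant.

How it is judged:
By the outcome, as a careful person would: the job done as asked, in the order asked, and still so for the second after the job is handed in, with the robot touching nothing.
It also fails if it takes over 61 s, if anything falls off the work surface, if the arm or the gripper's body presses on something with over 40 N, if the wrist force passes 120 N, or if a joint passes its speed limit or range.

## Working session

There is one attempt and no reset: what is moved stays moved. The work goes in short steps, Python scripts to look and compute and a shell command to move; the robot and the scene stay as the last step left them, time stands still between calls to the robot, and variables do not carry over. Pictures are saved under pics/ and viewed, and the job is handed in when it is done.

```bash
ls; mkdir -p pics; cat > h.py <<'E'
import numpy as np,cv2
from plant import arm
def cam(n):
    m=arm.camera_model(n);f=200/np.tan(np.radians(m["vertical_fov"])/2)
    return f,m["cx"],m["cy"],np.array(m["R"]),np.array(m["t"])
def snap(n):
    m=cam(n);p,d=arm.get_image(n);return p,d,m
def world(u,v,z,m):
    f,cx,cy,R,t=m
    c=np.stack([(u-cx)/f*z,(v-cy)/f*z,z],-1);return (c-t)@R
def onplane(u,v,h,m):
    f,cx,cy,R,t=m
    d=R.T@np.array([(u-cx)/f,(v-cy)/f,1]);o=-R.T@t
    return o+d*(h-o[2])/d[2]
def proj(X,m):
    f,cx,cy,R,t=m
    c=np.asarray(X)@R.T+t
    return np.stack([c[...,0]/c[...,2]*f+cx,c[...,1]/c[...,2]*f+cy],-1)
def save(n,p): cv2.imwrite("pics/"+n+".png",p[:,:,::-1])
E
python3 - <<'E'
from h import *
print(arm.sense())
for n in("scene","top"):
    p,d,m=snap(n);save(n+"0",p);np.savez("%s0.npz"%n,p=p,d=d,f=m[0],cx=m[1],cy=m[2],R=m[3],t=m[4]);print(n,m)
    for k in("round_bottle","hex_bottle","ramp"):
        print(k,[(round(o["conf"],2),np.round(o["at"]),int(o["mask"].sum())) for o in arm.outline_of(k,n)])
E
```

```text
pics
{'t': 0.0, 'joint_pos': array([ 1.03497432e+00,  2.87224681e-01,  1.57820058e+00,  4.26953034e-06,
        1.27862991e+00, -1.49990540e-01]), 'joint_velocities': array([-1.08090562e-03,  1.36917952e-03, -5.83180776e-04, -9.89620499e-04,
        1.62238344e-05,  5.12414128e-04]), 'joint_torque': array([-3.63768131e-04, -4.05972505e+01, -2.92626518e+01, -7.78318372e-05,
        5.69152005e-03, -3.32128378e-07]), 'tcp_pos': array([253.66745718, 624.8515115 , 251.89502079]), 'orientation': array([-3.13915839e+00, -3.72010240e-04,  2.75575950e+00]), 'force': array([0.65685819, 1.05095353, 0.34890625]), 'wrist_torque': array([-0.02554485, -0.0045965 ,  0.02169461]), 'finger_gap': 85.43183788943054}
scene (np.float64(379.15804964606673), 320.7442961262833, 199.70026942282996, array([[ 0.03533446,  0.99935035, -0.00709556],
       [ 0.6184959 , -0.02744425, -0.78530863],
       [-0.78499319,  0.02335988, -0.61906382]]), array([ -13.34382276, -267.38622989, 1429.45837719]))
round_bottle [(0.9, array([263., 271.]), 550), (0.79, array([346., 255.]), 578)]
hex_bottle [(0.87, array([327., 196.]), 497), (0.72, array([284., 225.]), 498)]
ramp [(0.79, array([428., 225.]), 5802)]
top (np.float64(487.91372958516973), 318.1794672160186, 196.09381230019656, array([[-0.01757012, -0.99983314,  0.00499878],
       [-0.98042775,  0.01624815, -0.19620759],
       [ 0.19609363, -0.00834834, -0.98054964]]), array([ -4.37320113, 502.29453812, 992.69657959]))
round_bottle [(0.9, array([294., 124.]), 586), (0.65, array([374., 107.]), 587)]
hex_bottle [(0.76, array([308., 228.]), 904), (0.74, array([357., 172.]), 833), (0.63, array([200., 315.]), 983)]
ramp [(0.83, array([188., 175.]), 8955)]
```

View pics/scene0.png

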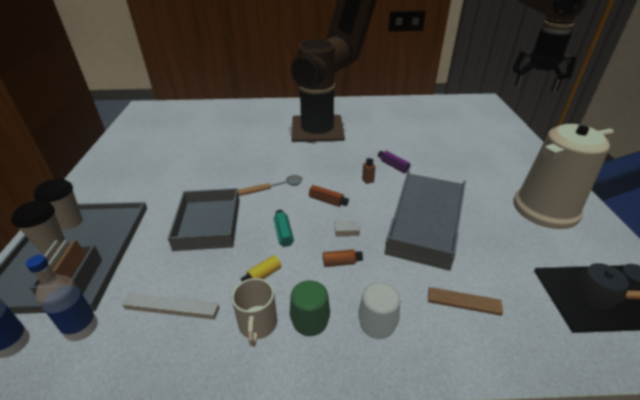

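View pics/top0.png

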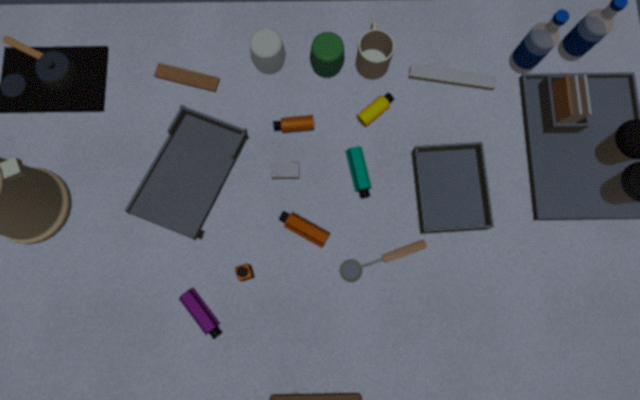

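The brown candidates in the top view are (295,124), (305,228), and a small upright one at (244,272). I'll check them in an enlarged crop and fit geometry from depth.

```bash
cat > a.py <<'E'
from h import *
z=np.load("top0.npz");p,d=z["p"],z["d"];m=(float(z["f"]),float(z["cx"]),float(z["cy"]),z["R"],z["t"])
c=p[95:290,215:345];c=cv2.resize(c,None,fx=3,fy=3,interpolation=cv2.INTER_CUBIC);save("crop0",np.clip(c*1.5,0,255).astype(np.uint8))
v,u=np.mgrid[0:400,0:640];W=world(u,v,d,m);W[d==0]=np.nan
hsv=cv2.cvtColor(p,cv2.COLOR_RGB2HSV)
def blob(x0,y0,x1,y1,name):
    s=np.zeros(d.shape,bool);s[y0:y1,x0:x1]=1
    k=s&((W[...,2]>8)|(hsv[...,1]>120))
    P=W[k];P=P[np.isfinite(P).all(1)]
    r=cv2.minAreaRect(P[:,:2].astype(np.float32))
    print(name,k.sum(),"rect",r,"z pct",np.percentile(P[:,2],[5,50,95,99]))
blob(268,108,322,140,"round");blob(272,205,335,250,"hex");blob(230,258,258,284,"upright")
print("counter",np.nanmedian(W[150:200,310:340,2]),W[300,400])
for (a,b) in [(165,190),(190,150),(150,205),(188,175),(215,140),(225,155),(187,118),(180,225)]: print((a,b),np.round(W[b,a]))
# ramp: heights
for X in (430,450,470,480): pass
blob(405,138,500,240,"box");blob(118,98,255,245,"ramp")
np.save("W.npy",W)
h=np.clip(np.nan_to_num(W[...,2])*2.5,0,255).astype(np.uint8)
save("hmap",cv2.resize(cv2.applyColorMap(h[90:250,110:510],cv2.COLORMAP_JET),None,fx=2,fy=2))
E
python3 a.py
```

```text
round 608 rect ((673.672607421875, 39.67575454711914), (34.61723709106445, 91.71310424804688), 5.788261890411377) z pct [18.48481383 30.80572949 36.14826188 37.35609408]
hex 894 rect ((439.0716552734375, 19.586318969726562), (113.75540924072266, 39.53578186035156), 59.645198822021484) z pct [17.36089506 30.33145352 35.47870592 36.97068025]
upright 271 rect ((344.0643005371094, 144.43453979492188), (30.139362335205078, 30.23207664489746), 17.70578384399414) z pct [19.83677642 59.51203831 77.073307   78.72562249]
counter -0.853622516951189 [ 2.81308153e+02 -1.85318247e+02  4.93422800e-02]
(165, 190) [519. 311.  60.]
(190, 150) [614. 268.  33.]
(150, 205) [485. 339.  67.]
(188, 175) [554. 267.  47.]
(215, 140) [638. 215.  27.]
(225, 155) [602. 191.  30.]
(187, 118) [694. 282.  18.]
(180, 225) [442. 275.  66.]
box 1919 rect ((521.2830810546875, -306.07879638671875), (190.79698181152344, 151.43795776367188), 2.839019775390625) z pct [ 9.00829556 34.34793147 45.7597563  47.39583864]
ramp 9041 rect ((552.8812255859375, 241.49301147460938), (205.7212371826172, 265.44207763671875), 67.64727783203125) z pct [21.3152834  49.01892523 70.85875474 78.12686518]
```

```bash
sleep 1
```

```text
(no output)
```

View pics/crop0.png

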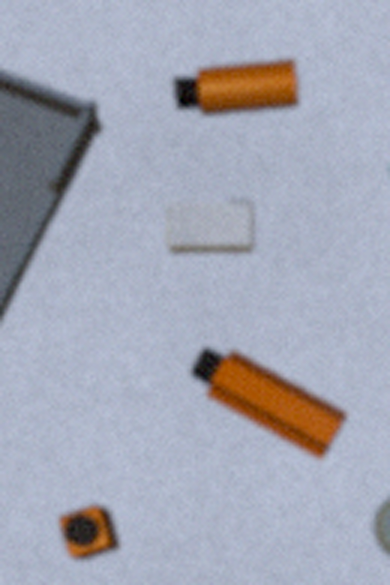

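View pics/hmap.png

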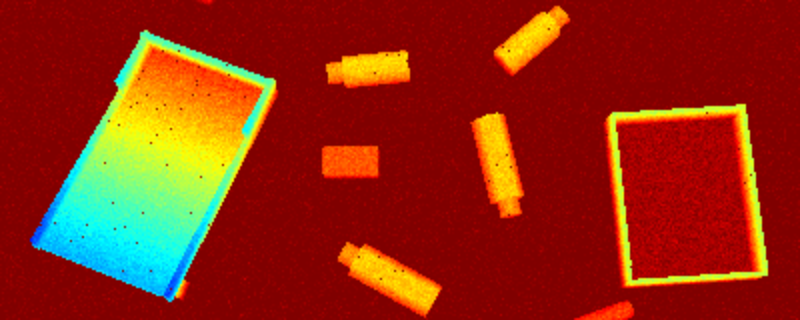

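In the crop, (295,124) is a smooth cylinder 36×92 mm with its cap to the left. (305,228) shows facets and measures 39.5×114 mm, with its cap to the upper left. So these are round_bottle and hex_bottle. The brown thing at (244,272) stands upright and is square, so it isn't meant. Next I'll fit the ramp and the box.

```bash
cat > b.py <<'E'
from h import *
from scipy.optimize import minimize,least_squares
W=np.load("W.npy").astype(float)
z=np.load("top0.npz");p=z["p"]
# ramp plane
poly=np.array([[190,120],[232,138],[192,225],[138,205]],np.int32)
k=np.zeros((400,640),np.uint8);cv2.fillPoly(k,[poly],1)
P=W[(k>0)&np.isfinite(W[...,2])]
A=np.c_[P[:,:2],np.ones(len(P))];
for _ in range(4):
    s=np.linalg.lstsq(A,P[:,2],rcond=None)[0];r=P[:,2]-A@s;g=abs(r)<2.5*r.std();A,P=A[g],P[g]
print("plane",s,"slope",np.hypot(*s[:2]),"yaw downhill",np.degrees(np.arctan2(-s[1],-s[0])),r.std())
yaw=np.arctan2(-s[1],-s[0])
# all raised pts in local frame
S=np.zeros((400,640),bool);S[95:248,118:255]=1
Q=W[S&(W[...,2]>10)]
for dy in (-3,-2,-1,0,1,2,3):
    y=yaw+np.radians(dy);e=np.array([np.cos(y),np.sin(y)]);n=np.array([-e[1],e[0]])
    a=Q[:,:2]@e;b=Q[:,:2]@n
    ra,rb=np.percentile(a,[.5,99.5]),np.percentile(b,[.5,99.5]);print(dy,ra,rb,ra[1]-ra[0],rb[1]-rb[0])
# stop wall, guides
S=np.zeros((400,640),bool);S[138:240,405:500]=1
Q=W[S&(W[...,2]>38)];r=cv2.minAreaRect(Q[:,:2].astype(np.float32));print("boxtop",r)
E
python3 b.py
python3 - <<'E'
import cv2
p=cv2.imread("pics/top0.png")[90:250,115:265];cv2.imwrite("pics/rampcrop.png",cv2.convertScaleAbs(cv2.resize(p,None,fx=3.5,fy=3.5,interpolation=2),alpha=1.7))
E
```

```text
plane [-1.97673853e-01  8.03494627e-02  1.34064101e+02] slope 0.2133799150109728 yaw downhill -22.120508721162917 1.7360811902042226
-3 [265.76488953 526.02555165] [395.05385448 557.07002996] 260.2606621125498 162.01617548551826
-2 [274.50174986 533.72410345] [389.7277317  548.80819603] 259.2223535847147 159.08046433324688
-1 [282.77264908 541.57551996] [384.24602865 540.81030241] 258.802870882206 156.56427376191772
0 [290.83181996 549.09439096] [377.39927719 533.49480523] 258.26257099829365 156.09552803311385
1 [298.68007369 557.25621358] [368.29785623 526.88135803] 258.5761398910958 158.58350179332888
2 [306.09212702 565.17502457] [358.93615717 520.66551379] 259.0828975506126 161.72935662402801
3 [313.09746722 573.1422066 ] [349.35943495 514.19086506] 260.04473937997597 164.83143011003477
boxtop ((521.2971801757812, -306.251708984375), (190.76210021972656, 151.00570678710938), 2.6969709396362305)
```

```bash
sleep 2
```

```text
(no output)
```

View pics/rampcrop.png

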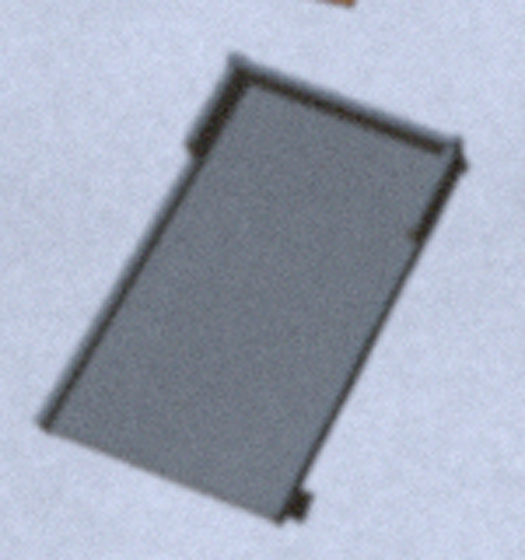

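Checks:
- **Ramp:** the slope is 0.2134, as stated. Downhill yaw is −22.1° and the centre is about (561,264), where the plane height reads 44.4 mm (45 expected).
- **Box:** it measures 190.8×151 mm with yaw 2.7° and centre (521,−306).

Next I'll plan the move to above the round bottle.

```bash
cat >> h.py <<'E'
from scipy.spatial.transform import Rotation as Ro
def goal(x,y,z,jaw,tilt=0,frm=None):
    """jaw: world dir of tool y (deg). tilt: deg; surface falls by tilt along jaw dir"""
    s=arm.sense()
    if frm is None: p0=s["tcp_pos"];R0=Ro.from_euler("xyz",s["orientation"])
    j=np.radians(jaw);t=np.radians(tilt)
    ty=np.array([np.cos(j)*np.cos(t),np.sin(j)*np.cos(t),-np.sin(t)])
    tz=np.array([-np.cos(j)*np.sin(t),-np.sin(j)*np.sin(t),-np.cos(t)])
    R1=Ro.from_matrix(np.c_[np.cross(ty,tz),ty,tz])
    d=R0.inv().apply(np.array([x,y,z])-p0);w=(R0.inv()*R1).as_rotvec(degrees=True)
    print("t",round(s["t"],2),"pos",np.round(p0,1),"rpy",np.round(np.degrees(s["orientation"]),2),"q",np.round(s["joint_pos"],2),"F",np.round(s["force"],1),"gap",round(s["finger_gap"],1))
    print("shift",np.round(d,1),"turn",np.round(w,2))
E
python3 -c "
from h import *
goal(675,31,120,5.8)
goal(675,31,24,5.8)"
```

```text
t 0.4 pos [253.9 625.3 253.1] rpy [-179.98   -0.    157.9 ] q [ 1.04  0.29  1.58  0.    1.28 -0.15] F [0.5 0.4 0.9] gap 85.5
shift [-613.8 -392.1  133.2] turn [-2.00e-02  1.00e-02  6.21e+01]
t 0.4 pos [253.9 625.3 253.1] rpy [-179.98   -0.    157.9 ] q [ 1.04  0.29  1.58  0.    1.28 -0.15] F [0.5 0.4 0.9] gap 85.5
shift [-613.8 -392.1  229.2] turn [-2.00e-02  1.00e-02  6.21e+01]
```

```bash
python3 -m crank '[-51,-33,0,0,0,8,-102,-66,0,0,0,16,-153,-98,0,0,0,24,-205,-131,0,0,0,32,-256,-164,0,0,0,40,-307,-196,0,0,0,48,-358,-229,0,0,0,55,-410,-262,0,0,0,62.1]' 1 60; python3 -c "
from h import *
goal(675,31,120,5.8)"
```

```text
t: 1.4
tcp_pos: [536.2, 226.7, 253.7]
orientation: [3.141, -0.0, 1.668]
force: [0.2, 0.2, -0.0]
finger_gap: 85.2
t 1.4 pos [536.2 226.7 253.7] rpy [ 1.7995e+02 -2.0000e-02  9.5570e+01] q [0.23 0.08 1.81 0.   1.25 0.13] F [ 0.2  0.2 -0. ] gap 85.2
shift [-208.3  119.1  133.8] turn [ 0.05 -0.02 -0.23]
```

```bash
python3 -m crank '[-40,23,20,0,0,0,-84,48,50,0,0,0,-128,73,85,0,0,0,-172,98,115,0,0,0,-210,119,133,0,0,0,-210,119,133,0,0,0,-210,119,133,0,0,0,-210,119,133,0,0,0]' 1 60; python3 -c "
from h import *
goal(675,31,24,5.8)
p,d,m=snap('wrist');save('w1',p)
for P in [(675,31,36),(684,-15.1,18),(665,76.4,18)]: print(P, proj(np.array(P,float),m))
hsv=cv2.cvtColor(p,cv2.COLOR_RGB2HSV)
v,u=np.mgrid[0:400,0:640];W=world(u,v,d,m);W[d==0]=np.nan
k=(W[...,2]>10)&(W[...,2]<45)&(abs(W[...,0]-675)<60)&(abs(W[...,1]-31)<75)&(d>0)
k=cv2.morphologyEx(k.astype(np.uint8),cv2.MORPH_OPEN,np.ones((3,3)))>0
print(k.sum(),cv2.minAreaRect(W[k][:,:2].astype(np.float32)),np.percentile(W[k][:,2],[5,50,95]))
"
```

```text
t: 2.4
tcp_pos: [674.8, 32.6, 121.4]
orientation: [3.14, 0.0, 1.673]
force: [-0.8, -0.5, -0.3]
finger_gap: 85.8
t 2.4 pos [674.8  32.6 121.4] rpy [1.7992e+02 1.0000e-02 9.5870e+01] q [-0.1   0.41  1.67  0.    1.06 -0.2 ] F [-0.8 -0.5 -0.3] gap 85.8
shift [-1.6 -0.1 97.4] turn [0.08 0.01 0.07]
(675, 31, 36) [321.97351279 225.32811508]
(684, -15.1, 18) [327.38774127 273.78580707]
(665, 76.4, 18) [314.07469265 150.99802873]
6319 ((675.9259033203125, 40.83027648925781), (35.73830032348633, 92.02877807617188), 5.271517753601074) [21.41853503 31.70169099 35.261702  ]
```

```bash
sleep 2
```

```text
(no output)
```

View pics/w1.png

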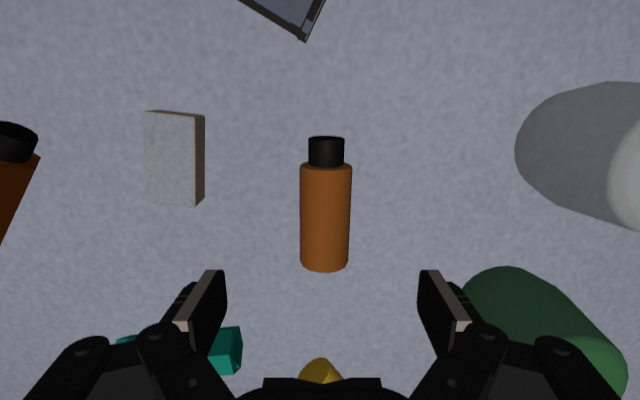

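The wrist view shows the smooth bottle at (325,215), centred between the fingers. It agrees with the top view to about 1.5 mm. Going down and gripping.

```bash
python3 -m crank '[0,1,40,0,0,0,0,1,75,0,0,0,0,1,96,0,0,0,0,1,96,0,0,0,0,1,96,0,0,0,0,1,96,0,0,0,0,1,96,0,0,0,0,1,96,0,0,0]' 1 60;  python3 -m crank '[0,0,0,0,0,0,0,0,0,0,0,0,0,0,0,0,0,0,0,0,0,0,0,0,0,0,0,0,0,0,0,0,0,0,0,0,0,0,0,0,0,0,0,0,0,0,0,0]' -1 40;
```

```text
t: 3.45
tcp_pos: [676.1, 31.5, 25.0]
orientation: [3.141, 0.0, 1.672]
force: [-0.3, -0.2, -0.2]
finger_gap: 85.5
t: 4.45
tcp_pos: [676.0, 31.5, 24.5]
orientation: [3.141, 0.0, 1.672]
force: [1.0, -1.1, 1.5]
finger_gap: 34.8
```

```bash
python3 -m crank '[0,0,-20,0,0,0,0,0,-60,0,0,0,0,0,-100,0,0,0,0,0,-130,0,0,0,0,0,-140,0,0,0,0,0,-140,0,0,0,0,0,-140,0,0,0,0,0,-140,0,0,0]'; python3 -c "
from h import *
e=np.array([np.cos(np.radians(-22.1)),np.sin(np.radians(-22.1))]);c=np.array([560.6,263.7])
n=np.array([-e[1],e[0]])
q=c-65*e-9*n
print(q)
goal(*q,165,-22.1,0)
goal(*q,165,-22.1,12)
p,d,m=snap('wrist');save('w2',p)"
```

```text
t: 5.45
tcp_pos: [674.9, 31.6, 162.2]
orientation: [-3.138, -0.001, 1.672]
force: [0.2, -0.4, -2.1]
finger_gap: 34.5
[496.98962063 279.81581943]
t 5.45 pos [674.9  31.6 162.2] rpy [-1.798e+02 -4.000e-02  9.579e+01] q [-0.1   0.37  1.64 -0.    1.13 -0.2 ] F [ 0.2 -0.4 -2.1] gap 34.5
shift [ 264.9 -151.9   -2.1] turn [-2.000e-01  1.000e-02  2.789e+01]
t 5.45 pos [674.9  31.6 162.2] rpy [-1.798e+02 -4.000e-02  9.579e+01] q [-0.1   0.37  1.64 -0.    1.13 -0.2 ] F [ 0.2 -0.4 -2.1] gap 34.5
shift [ 264.9 -151.9   -2.1] turn [11.56  2.93 27.79]
```

```bash
sleep 2
```

```text
(no output)
```

View pics/w2.png

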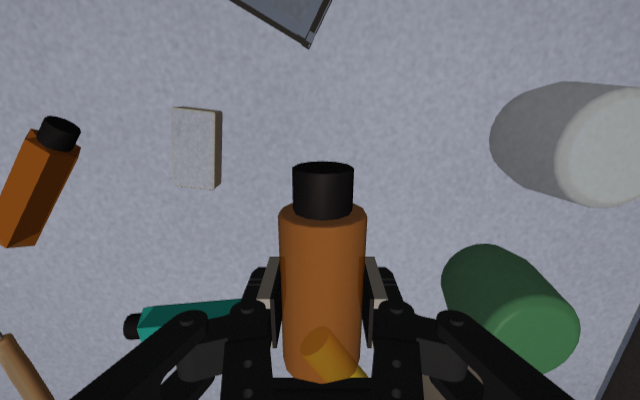

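The wrist view shows the round bottle gripped at (323,280). A yellow patch at (330,355) overlaps it, which looks odd, so I'll check that before moving.

```bash
python3 -c "
from h import *
p,d,m=snap('wrist')
for u,v in [(330,355),(315,345),(300,360),(322,280),(350,370),(322,180)]: print((u,v),d[v,u],np.round(world(u,v,d[v,u],m)),p[v,u])
p,d,m=snap('scene');c=p[150:320,220:420];save('s2',cv2.resize(c,None,fx=4,fy=3.5,interpolation=2))
"
```

```text
(330, 355) 135.83948 [680.  13. 173.] [135  93  24]
(315, 345) 134.21086 [674.  17. 173.] [120  72  21]
(300, 360) 140.6221 [668.   6. 170.] [124  74  32]
(322, 280) 124.984764 [673.  47. 173.] [133  80  37]
(350, 370) 144.55492 [690.   1. 168.] [109  70  17]
(322, 180) 117.94975 [669.  84. 168.] [39 35 33]
```

```bash
sleep 2
```

```text
(no output)
```

View pics/s2.png

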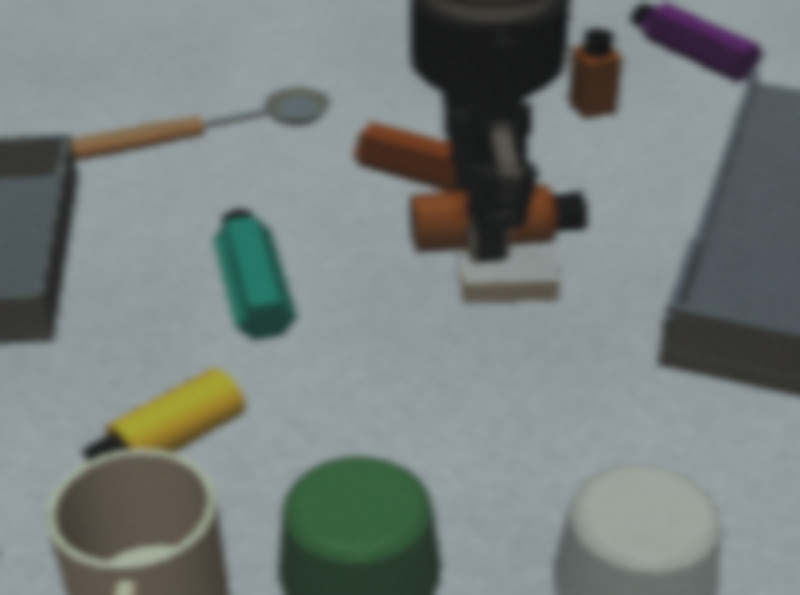

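The depth there lies on the bottle's own surface, so the patch is just a reflection and the grip is good. Computing the pre-place pose, tilted square to the slope.

```bash
cat > r.py <<'E'
from h import *
def ramp(lx,h,ly=-9):
    e=np.array([np.cos(np.radians(-22.1)),np.sin(np.radians(-22.1))]);c=np.array([560.6,263.7]);n=np.array([-e[1],e[0]])
    q=c+(lx+h*np.sin(np.radians(12)))*e+ly*n
    return q[0],q[1],45-.213*lx+h*np.cos(np.radians(12))
E
python3 -c "
from r import *
goal(*ramp(-65,80),-22.1,12)"
```

```text
t 5.6 pos [675.5  31.6 163.2] rpy [-1.7991e+02 -2.0000e-02  9.5800e+01] q [-0.1   0.37  1.64 -0.    1.13 -0.2 ] F [ 0.3  0.1 -0.9] gap 34.8
shift [ 257.2 -137.7   26.5] turn [11.66  2.93 27.79]
```

```bash
python3 -m crank '[37,-20,0,1.7,0.4,4,74,-40,0,3.3,0.8,8,111,-60,0,5,1.2,12,148,-80,4,6.6,1.7,16,185,-99,10,8.3,2.1,20,221,-118,18,10,2.5,24,257.2,-137.7,26.5,11.66,2.93,27.8,257.2,-137.7,26.5,11.66,2.93,27.8]'; python3 -c "
from r import *
goal(*ramp(-65,80),-22.1,12)
goal(*ramp(-65,25),-22.1,12)
p,d,m=snap('wrist');save('w3',p)
p,d,m=snap('top');save('t3',cv2.resize(p[90:260,100:270],None,fx=3.5,fy=3.5,interpolation=2))
"
```

```text
t: 6.6
tcp_pos: [510.8, 275.0, 136.5]
orientation: [-2.931, 0.001, 1.188]
force: [0.2, -1.2, -1.5]
finger_gap: 34.9
t 6.6 pos [510.8 275.  136.5] rpy [-1.6796e+02  6.0000e-02  6.8080e+01] q [0.27 0.27 1.83 0.13 1.21 0.59] F [ 0.2 -1.2 -1.5] gap 34.9
shift [-0.7  1.9 -1. ] turn [-0.04  0.09  0.17]
t 6.6 pos [510.8 275.  136.5] rpy [-1.6796e+02  6.0000e-02  6.8080e+01] q [0.27 0.27 1.83 0.13 1.21 0.59] F [ 0.2 -1.2 -1.5] gap 34.9
shift [-0.7  1.9 54. ] turn [-0.04  0.09  0.17]
```

```bash
sleep 2
```

```text
(no output)
```

View pics/w3.png

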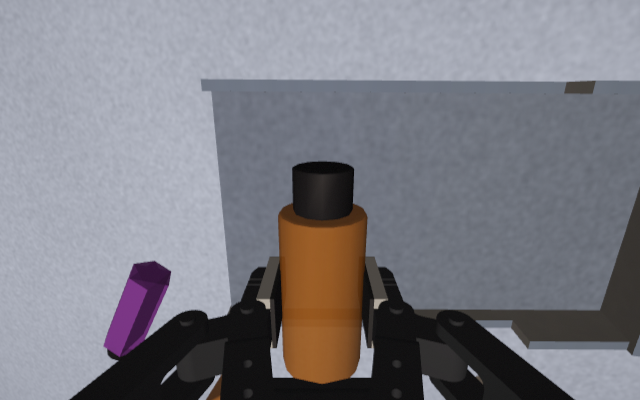

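View pics/t3.png

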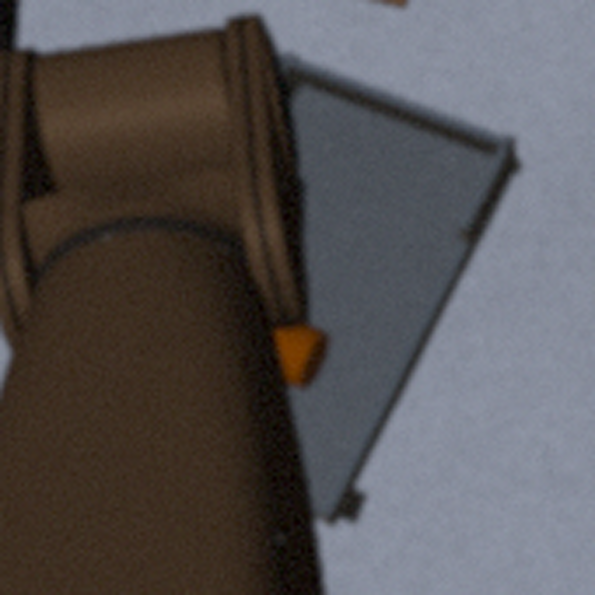

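The wrist view shows the bottle square to the guide line (row ~82) over the upper half of the ramp. Lowering it slowly.

```bash
python3 -m crank '[0,0.5,14,0,0,0,-0.5,1,28,0,0,0,-0.5,1,38,0,0,0,-0.5,1,45,0,0,0,-0.5,1,50,0,0,0,-0.5,1,53,0,0,0,-0.5,1,54,0,0,0,-0.5,1,54,0,0,0]'; python3 -c "
from r import *
goal(*ramp(-65,25),-22.1,12)"
```

```text
t: 7.7
tcp_pos: [503.5, 277.0, 85.0]
orientation: [-2.934, -0.001, 1.185]
force: [-0.0, 0.6, -1.6]
finger_gap: 34.8
t 7.7 pos [503.5 277.   85. ] rpy [-1.6812e+02 -5.0000e-02  6.7890e+01] q [0.28 0.33 1.86 0.14 1.11 0.59] F [-0.   0.6 -1.6] gap 34.8
shift [ 0.2 -1.5  2.1] turn [ 0.12 -0.05  0.01]
```

```bash
python3 -m crank '[0,0,0.3,0,0,0,0,0,0.6,0,0,0,0,0,0.9,0,0,0,0,0,1.2,0,0,0,0,0,1.5,0,0,0,0,0,1.5,0,0,0,0,0,1.5,0,0,0,0,0,1.5,0,0,0]'; python3 -c "
from r import *
goal(*ramp(-65,25),-22.1,12)
p,d,m=snap('scene');save('s4',cv2.resize(p[150:290,360:500],None,fx=4,fy=4,interpolation=2))
"
```

```text
t: 8.7
tcp_pos: [503.0, 277.1, 83.4]
orientation: [-2.934, -0.001, 1.185]
force: [0.6, 0.5, -1.5]
finger_gap: 34.4
t 8.7 pos [503.  277.1  83.4] rpy [-1.681e+02 -4.000e-02  6.789e+01] q [0.28 0.33 1.86 0.14 1.11 0.59] F [ 0.6  0.5 -1.5] gap 34.4
shift [ 0.3 -1.4  0.4] turn [ 0.1  -0.04 -0.  ]
```

```bash
sleep 2
```

```text
(no output)
```

View pics/s4.png

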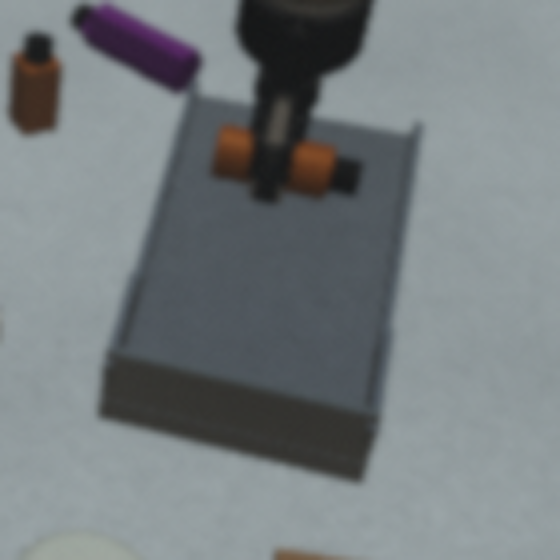

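```bash
python3 -m crank '[0,0,0.3,0,0,0,0,0,0.6,0,0,0,0,0,0.6,0,0,0,0,0,0.6,0,0,0,0,0,0.6,0,0,0,0,0,0.6,0,0,0,0,0,0.6,0,0,0,0,0,0.6,0,0,0]';python3 -m crank '[0,0,0,0,0,0,0,0,0,0,0,0,0,0,0,0,0,0,0,0,0,0,0,0,0,0,0,0,0,0,0,0,0,0,0,0,0,0,0,0,0,0,0,0,0,0,0,0]' 1;  python3 -c "
from r import *
p,d,m=snap('scene');save('s5',cv2.resize(p[150:290,360:500],None,fx=4,fy=4,interpolation=2))
p,d,m=snap('wrist');save('w5',p)
"
```

```text
t: 9.75
tcp_pos: [502.9, 277.1, 82.8]
orientation: [-2.934, -0.001, 1.185]
force: [-0.2, -0.1, -1.1]
finger_gap: 34.7
t: 10.75
tcp_pos: [503.0, 277.1, 82.8]
orientation: [-2.934, -0.001, 1.185]
force: [0.9, 0.8, -0.1]
finger_gap: 85.1
```

```bash
sleep 3
```

```text
(no output)
```

View pics/s5.png

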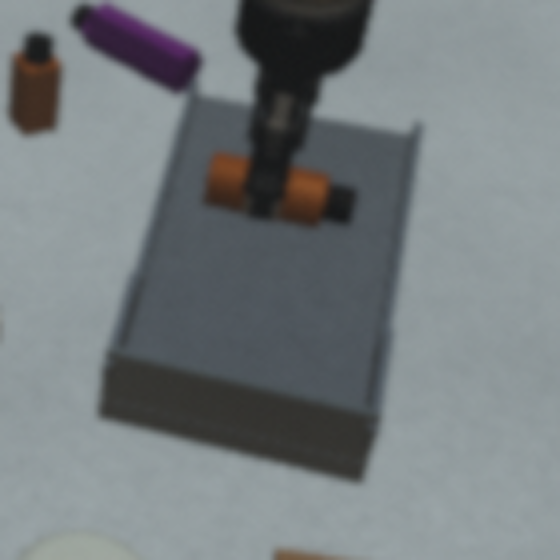

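View pics/w5.png

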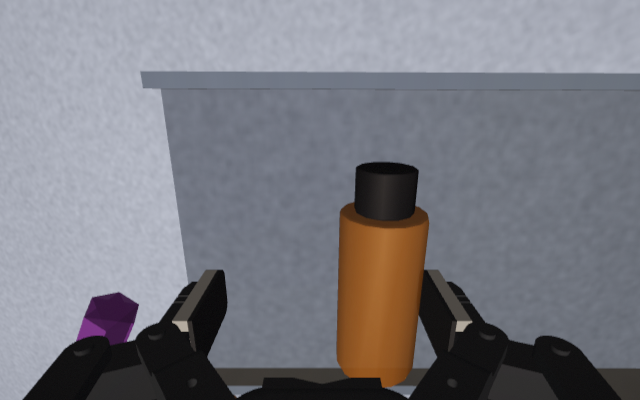

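The bottle rests straight against the downhill finger, still in the upper half. Lifting away quickly along the normal frees it.

```bash
python3 -m crank '[0,2,-25,0,0,0,0,2,-70,0,0,0,0,0,-110,0,0,0,0,0,-130,0,0,0,0,0,-130,0,0,0,0,0,-130,0,0,0,0,0,-130,0,0,0,0,0,-130,0,0,0]' 1;  python3 -c "
from r import *
p,d,m=snap('scene');save('s6',cv2.resize(p[150:290,360:500],None,fx=4,fy=4,interpolation=2))
goal(434.5,11.8,140,-30.4)
"
```

```text
t: 11.85
tcp_pos: [527.0, 266.9, 208.5]
orientation: [-2.932, 0.001, 1.185]
force: [-0.6, -0.0, -0.3]
finger_gap: 85.4
t 11.9 pos [527.2 266.9 208.9] rpy [-1.6801e+02  3.0000e-02  6.7890e+01] q [0.25 0.22 1.75 0.13 1.34 0.6 ] F [0.2 0.4 0.8] gap 85.0
shift [-271.2   24.2   65.4] turn [-11.97   0.9    8.26]
```

```bash
sleep 2
```

```text
(no output)
```

View pics/s6.png

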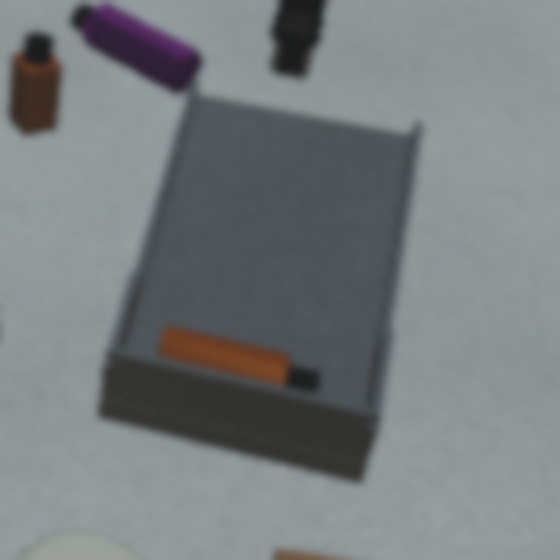

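The round bottle rolled down and sits square against the stop wall. On to the hex bottle.

```bash
python3 -m crank '[-42,4,5,-1.8,0.1,1.2,-84,8,15,-3.6,0.2,2.4,-126,11,25,-5.4,0.4,3.6,-168,15,37,-7.2,0.5,5,-210,19,50,-9,0.7,6.2,-242,22,58,-10.8,0.8,7.4,-271,24,65,-12,0.9,8.3,-271,24,65,-12,0.9,8.3]' 1;  python3 -c "
from r import *
p,d,m=snap('wrist');save('w7',p)
v,u=np.mgrid[0:400,0:640];W=world(u,v,d,m);W[d==0]=np.nan
k=(W[...,2]>9)&(W[...,2]<45)&(abs(W[...,0]-439)<65)&(abs(W[...,1]-20)<75)&(d>0)
k=cv2.morphologyEx(k.astype(np.uint8),cv2.MORPH_OPEN,np.ones((3,3)))>0
print(k.sum(),cv2.minAreaRect(W[k][:,:2].astype(np.float32)),np.percentile(W[k][:,2],[5,50,95]))
goal(434.5,11.8,24,-30.4)
"
```

```text
t: 12.9
tcp_pos: [433.9, 11.3, 140.5]
orientation: [3.141, -0.001, 1.037]
force: [0.4, 0.2, 0.9]
finger_gap: 85.6
7388 ((439.5982360839844, 20.195354461669922), (114.56721496582031, 39.33951950073242), 59.88239669799805) [18.03907139 31.64567193 33.95572513]
t 12.95 pos [434.8  11.9 141.1] rpy [ 1.7992e+02 -9.0000e-02  5.9460e+01] q [-0.21 -0.13  2.24  0.    1.03  0.32] F [0.2 0.7 0.6] gap 85.5
shift [ -0.4  -0.4 117.1] turn [ 0.08 -0.09 -0.14]
```

```bash
sleep 2
```

```text
(no output)
```

View pics/w7.png

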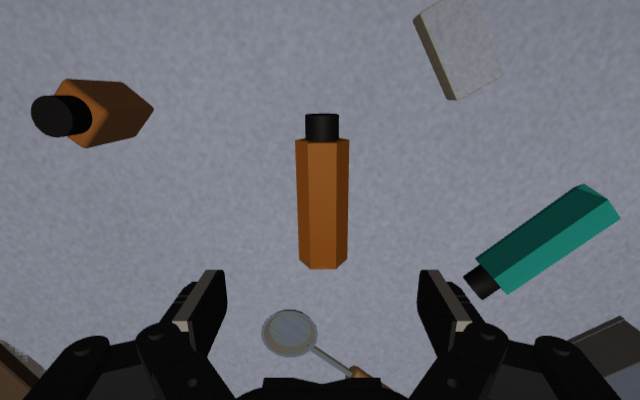

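The wrist view shows the six-sided bottle centred at (322,205), and the pose matches the top view within 1 mm. Descending and gripping.

```bash
python3 -m crank '[0,0,35,0,0,0,0,0,75,0,0,0,0,0,105,0,0,0,0,0,117,0,0,0,0,0,117,0,0,0,0,0,117,0,0,0,0,0,117,0,0,0,0,0,117,0,0,0]' 1; python3 -m crank '[0,0,0,0,0,0,0,0,0,0,0,0,0,0,0,0,0,0,0,0,0,0,0,0,0,0,0,0,0,0,0,0,0,0,0,0,0,0,0,0,0,0,0,0,0,0,0,0]' -1 40; python3 -m crank '[0,0,-10,0,0,0,0,0,-35,0,0,0,0,0,-65,0,0,0,0,0,-100,0,0,0,0,0,-120,0,0,0,0,0,-125,0,0,0,0,0,-125,0,0,0,0,0,-125,0,0,0]'; python3 -c "
from r import *
p,d,m=snap('wrist');save('w8',p)
goal(512,-306.5,150,-87.3)
"
```

```text
t: 13.95
tcp_pos: [435.9, 12.0, 25.0]
orientation: [3.138, -0.002, 1.039]
force: [-0.1, -0.2, -0.9]
finger_gap: 85.2
t: 14.95
tcp_pos: [435.4, 12.1, 24.5]
orientation: [3.14, -0.001, 1.04]
force: [-1.7, 0.6, 5.9]
finger_gap: 37.0
t: 15.95
tcp_pos: [434.2, 12.3, 147.9]
orientation: [-3.141, -0.001, 1.039]
force: [-0.1, -0.6, -0.7]
finger_gap: 37.6
t 16.0 pos [434.2  12.2 147.9] rpy [-1.7997e+02 -3.0000e-02  5.9550e+01] q [-0.21 -0.14  2.24  0.    1.05  0.32] F [ 0.1 -1.1 -1.7] gap 37.2
shift [-235.4  228.6   -2.3] turn [-4.000e-02 -1.000e-02  5.685e+01]
```

```bash
sleep 6
```

```text
(no output)
```

View pics/w8.png

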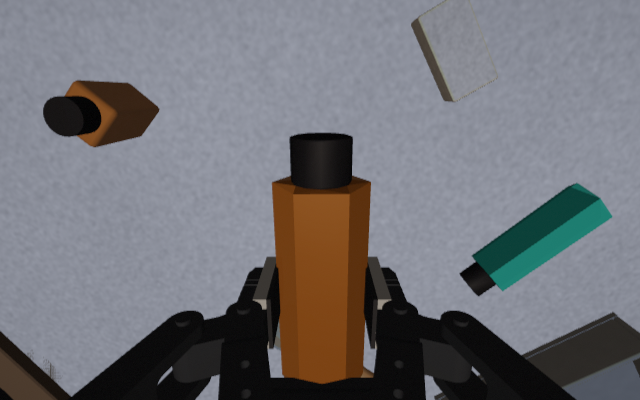

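The bottle is held with a flat on top (gap 37 mm). Moving it over the box.

```bash
python3 -m crank '[-20,19,0,0,0,5,-55,53,0,0,0,13,-90,88,0,0,0,22,-125,121,0,0,0,30,-160,155,0,0,0,38,-192,187,0,0,0,46,-218,212,0,0,0,53,-235,228.5,0,0,0,56.8]';python3 -m crank '[0,0,0,0,0,0,0,0,0,0,0,0,0,0,20,0,0,0,0,0,40,0,0,0,0,0,60,0,0,0,0,0,75,0,0,0,0,0,75,0,0,0,0,0,75,0,0,0]'; python3 -c "
from r import *
p,d,m=snap('wrist');save('w9',p)
goal(512,-306.5,29.5,-87.3)
"
```

```text
t: 17.0
tcp_pos: [512.7, -307.8, 147.9]
orientation: [-3.14, -0.001, 0.044]
force: [0.8, 1.3, -1.2]
finger_gap: 37.4
t: 18.0
tcp_pos: [513.5, -306.6, 74.8]
orientation: [3.141, -0.003, 0.048]
force: [0.1, -0.1, -1.0]
finger_gap: 37.2
t 18.05 pos [ 513.7 -306.8   75.3] rpy [179.93  -0.21   2.76] q [-0.71  0.32  1.88  0.    0.93  0.81] F [ 0.   0.2 -0.9] gap 37.3
shift [-1.9 -0.5 45.8] turn [ 0.07 -0.21  0.06]
```

```bash
sleep 4
```

```text
(no output)
```

View pics/w9.png

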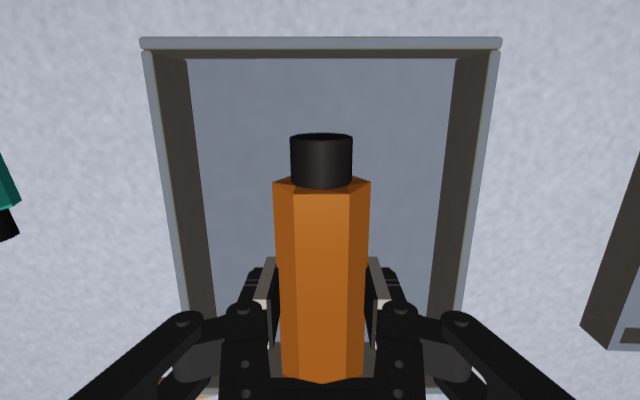

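The box view shows the bottle centred between the walls (columns 190–450) and parallel to them. Lowering and releasing.

```bash
python3 -m crank '[0,0,15,0,0,0,-1,0,28,0,0,0,-1,0,36,0,0,0,-1,0,41,0,0,0,-1,0,43.5,0,0,0,-1,0,44.5,0,0,0,-1,0,45,0,0,0,-1,0,45,0,0,0]'; python3 -c "
from r import *
goal(512,-306.5,29.5,-87.3)"
```

```text
t: 19.05
tcp_pos: [512.4, -306.5, 29.7]
orientation: [3.141, -0.003, 0.048]
force: [0.0, 0.2, -1.5]
finger_gap: 36.9
t 19.05 pos [ 512.4 -306.5   29.7] rpy [ 1.7998e+02 -1.6000e-01  2.7600e+00] q [-0.71  0.39  1.89  0.    0.85  0.81] F [ 0.   0.2 -1.5] gap 36.9
shift [-0.4  0.   0.2] turn [ 0.02 -0.16  0.06]
```

```bash
python3 -m crank '[0,0,0,0,0,0,0,0,0,0,0,0,0,0,0,0,0,0,0,0,0,0,0,0,0,0,0,0,0,0,0,0,0,0,0,0,0,0,0,0,0,0,0,0,0,0,0,0]' 0.5; python3 -m crank '[0,0,-15,0,0,0,0,0,-45,0,0,0,0,0,-90,0,0,0,0,0,-140,0,0,0,0,0,-180,0,0,0,0,0,-200,0,0,0,0,0,-200,0,0,0,0,0,-200,0,0,0]'; python3 -m crank '[-30,0,-20,0,0,0,-60,0,-40,0,0,0,-80,0,-60,0,0,0,-80,0,-60,0,0,0,-80,0,-60,0,0,0,-80,0,-60,0,0,0,-80,0,-60,0,0,0,-80,0,-60,0,0,0]';  python3 -c "
from r import *
p,d,m=snap('scene');save('s10',cv2.resize(p[150:290,160:500],None,fx=2.3,fy=2.3,interpolation=2))
p,d,m=snap('top');save('t10',p)
v,u=np.mgrid[0:400,0:640];W=world(u,v,d,m);hsv=cv2.cvtColor(p,cv2.COLOR_RGB2HSV)
for n,(a,b,c,e) in dict(ramp=(130,95,250,240),box=(405,138,500,240)).items():
    s=np.zeros(d.shape,bool);s[b:e,a:c]=1
    k=s&(hsv[...,1]>150)&(hsv[...,0]<20)&(d>0);print(n,k.sum())
    if k.sum()>30: print(cv2.minAreaRect(W[k][:,:2].astype(np.float32)),np.percentile(W[k][:,2],[5,50,95]))
print('expected rest xy ramp x=106:',np.array([560.6,263.7])+106*np.array([.9265,-.3762]))
"
```

```text
t: 20.05
tcp_pos: [512.2, -306.3, 29.3]
orientation: [-3.142, -0.002, 0.048]
force: [0.7, 0.2, 0.1]
finger_gap: 63.7
t: 21.05
tcp_pos: [510.9, -305.6, 227.1]
orientation: [-3.139, 0.0, 0.048]
force: [0.6, 1.0, -0.7]
finger_gap: 64.0
t: 22.05
tcp_pos: [431.9, -310.1, 288.6]
orientation: [-3.141, -0.002, 0.049]
force: [0.1, 0.0, 0.4]
finger_gap: 64.3
ramp 523
((658.3720092773438, 219.14346313476562), (91.51771545410156, 36.209774017333984), 67.5927963256836) [46.1135375  55.00898737 59.98440324]
box 865
((441.05120849609375, -258.7288818359375), (75.63018035888672, 265.8902587890625), 57.728302001953125) [ 24.9400446   37.28016204 576.4510926 ]
expected rest xy ramp x=106: [658.809  223.8228]
```

```bash
sleep 6
```

```text
(no output)
```

View pics/s10.png

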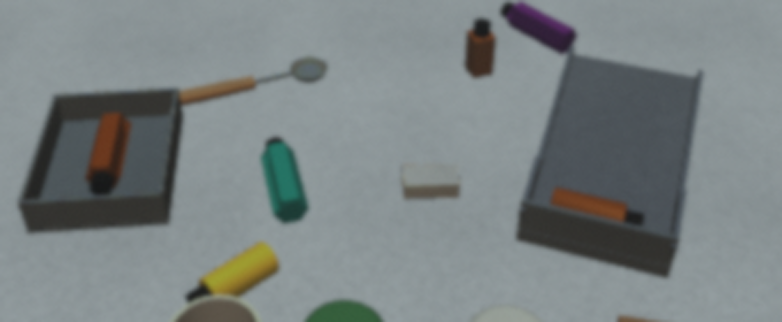

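View pics/t10.png

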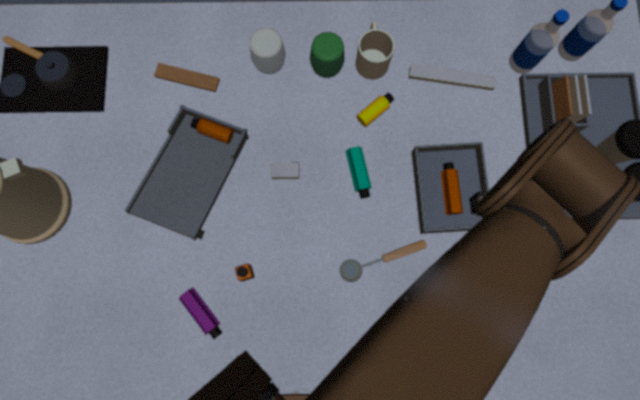

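The round bottle is against the stop wall and the hex bottle lies in the box. The robot is clear of everything, so I'm handing in.

```bash
python3 -c "
from h import *
print(arm.sign_off())"
```

```text
the job is handed in; nothing more can be done
None
```

The job is done and handed in, at about 22 s on the clock against the 61 s limit.

- **Round bottle:** I laid it across the upper half of the ramp and opened the gripper. It rested on the downhill finger until I lifted clear, then rolled down by itself. In the last check its centre was at (658, 219), square to the ramp, against an expected rest line through (659, 224). The 5 mm difference is mostly across the ramp's width.
- **Hex bottle:** I laid it on a flat in the grey box after the round one. The scene and top pictures show it lying inside, clear of the walls.
- **Other checks:** The arm was at z ≈ 289 mm, touching nothing, and wrist forces read at the end of each move stayed below about 6 N. The look-alikes were not touched.
- **Check that failed:** The final numeric fit of the hex bottle's pose was spoiled because the arm was in the same image region, so its placement rests on the two pictures and the release pose. No verdict was reported.

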